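Start and tighten a torch tail cap without crossing its thread

TASK

The torch is clamped head down in its holder and its tail cap has only been set on top of the sprung battery, with the thread not yet caught. Without lifting the cap off, and pressing down only lightly so that the thread is not damaged, turn it backwards (anticlockwise from above) until you feel the thread drop in, then screw it forwards (clockwise) until it is fully home against the torch's shoulder and stops turning, and let go. Keep the cap square and leave everything else on the shelf where it is.

Things in the scene. Friction and masses are not known exactly. Their poses are not given: they have to be found in the camera images.
- torch: black aluminium torch standing head down in a grey plastic shelf holder (base 100 x 84 mm, cup 68 mm across, 36 mm tall), clamped so that it cannot turn or lean, its rubber seat giving 1 mm per 25 N. Origin on the shelf under the torch's axis, z up along it. Tube 44 mm across up to a flat shoulder at 112 mm; above that a bare threaded neck, 39 mm across over the thread, up to 134 mm
- mouth (a point): centre of the open end of the torch's neck, on its axis, 134 mm above the shelf. Coarse right-handed thread, three starts, 14.4 mm travel per turn; once caught the cap has 1.2 mm of play along and 1 mm across. Turned backwards under pressure, the cap climbs the thread's lead-in, then drops 4.8 mm within a third of a turn; then 200 to 220 degrees clockwise to tight. The start is not marked; 5 N on the thread is plenty
- shoulder (a point): centre of the torch's flat shoulder, on its axis, 112 mm above the shelf; the cap is home when its lower rim sits on it. The rim may touch up to 30 degrees before the thread pulls tight; tight, the cap stops dead (0.15 to 0.3 N m; turning it on the thread takes under 0.1 N m)
- cap: the tail cap, a loose black round cup, 47 mm across, 37 mm tall, about 70 g, open side down. Origin at the centre of its lower rim, z up. At first it sits upright over the neck on the sprung battery cell, which holds its rim 13 mm above the shoulder, 2 to 5 mm too high to touch the thread; the spring pushes up with 1.5 N there, 0.6 N more for each mm down, about 9 N when home
- cap_grip (a point): on the cap's axis, 26 mm above its lower rim: the height at which to grip it across its round knurled side (47 mm). Nothing stands within 120 mm of it that is taller than 60 mm above the shelf
- cap_eye (a point): small steel lanyard eye on the cap's flat top end, 16.5 mm off its axis along the cap's +x, 41.5 mm above its lower rim (it stands 6 mm proud); shows how the cap is turned
- cell_a: spent round battery cell standing on end, 26 mm across, 49 mm tall; origin at the centre of its underside (leave alone)
- cell_b: second spent cell, same size, standing on end; origin at the centre of its underside (leave alone)
- coin_tray: small grey plastic coin tray, 120 x 85 x 20 mm, origin at the centre of its underside (leave alone)
- glasses_case: hard red plastic glasses case, 155 x 60 x 45 mm, origin at the centre of its underside (leave alone)
- key_dish: white ceramic key dish, 130 mm across, 34 mm tall, origin at the centre of its underside (leave alone)
- door_keys: two keys on a wooden fob, about 110 x 60 mm, 6 mm thick, lying flat (leave alone)
- shoehorn: stainless steel shoehorn, 190 mm long, lying flat (leave alone)

How it is judged:
By the outcome, as a careful person would: the job done as asked, in the order asked, and still so for the second after the job is handed in, with the robot touching nothing.
It also fails if it takes over 67 s, if anything falls off the work surface, if the arm or the gripper's body presses on something with over 40 N, if the wrist force passes 120 N, or if a joint passes its speed limit or range.

ROBOT

A 6-joint arm with a two-finger parallel gripper is mounted at the origin on the work surface. World frame = base frame: x ahead of the robot, y to its left, z up, the work surface at z = 0. Lengths are in mm, angles in rad, forces in N, time in s.
With the tool pointing down it reaches from about 275 to 725 mm from the base axis. Payload 15.9 kg.
Tool frame: the origin (TCP) lies at the very end of the fingers, on their centre line; the grasp point (between the pads) lies 19 mm behind it; z points along the fingers, y is the line along which they close (so a half turn about z gives the same grasp; the last joint's range is limited). The gripper opens to 85 mm and grips with 20 to 120 N. Pads are 22 mm wide; open, the fingers measure 114 mm over their backs; the gripper's body (76 mm by 85 mm) begins 54 mm behind the grasp point. The pads swing forward as they close: fully open they stand 13 mm farther back than shut.
Start: joints at [1.156, 0.213, -0.034, 1.323, 0, 1.571], TCP at [201.496, 457.586, 231.306] pointing down, gripper open.
Joint ranges: [-2.98, 2.98], [-0.74, 1.72], [-1.14, 1.35], [-2.1, 2.04], [-1.57, 1.44], [-3.14, 3.14]. Speed limits (rad/s): [1.89, 1.89, 2.39, 2.57, 3.14, 3.14].

INTERFACE

Orientations are given as a unit quaternion [w, x, y, z].
In Python, from bench import telemetry, vision, job gives the robot as it stands. The module is installed in compiled form; this text tells all that it offers.
- The arm moves only by the shell command python3 -m creep 'ROWS' [FORCE]. ROWS is JSON, a list of rows, each an object with "offset": the shift along the tool's x, y, z in cm, a list of three; "roll": the turn about the tool's z in rad; "hand": the closure, from 0 (fully open) to 1 (shut). In form: [{"offset": [tx, ty, tz], "roll": roll, "hand": hand}, ...]. A call has 1 to 20 rows; each row shifts and turns the commanded pose from where the row before left it, along the tool's axes as they then stand; what a row does not reach is not made up. A row lasts 1/10 s, in which the tool goes at most 50 mm and 8.59 degrees, less where a joint would pass 70% of its speed; a pose out of reach is approached as far as the arm can. A call with a gripper value outside its range is refused whole. The fingers move at their own pace and stop on an object; FORCE is the grip in N (left out, the last holds). Time passes only in rows, so rows that do not move let the fingers close. It gives the time, the measured TCP pose, the force, the opening and the grip force at its end, in the units of the state.
- telemetry.get_state(): the state, without advancing time (a new reading comes with each control period).
- vision.capture(name): name is "side" or "top"; returns the picture (480x640x3 uint8, red, green, blue); there is no depth.
- vision.camera_info(name): a dict with "mtx" (3x3 intrinsics, pixels), "R" (3x3) and "t" (3): a world point X has camera coordinates R X + t. Camera axes: x right, y down, z forward; pixel columns grow to the right and rows downward; lengths in mm; the calibration is good to about 2 mm. A picture is of the moment at which its call begins. camera_info takes no time and is no camera call.
- job.close_job(): hands the job in; it is judged then, once.
The state is a dict: "time_s": time; "joint_pos": joint angles; "qd": joint speeds; "effort": joint torques, N m; "tool_pos": TCP position; "tool_rot": TCP orientation; "wrist_force": force on the tool from outside, world axes, zero at the start; "ft_torque": the same for the moment, N m; "opening": finger opening in mm; "finger_force": force on a finger pad.
Only numpy, scipy, OpenCV 4.12 (cv2) and the standard library are available. Lean on these libraries where they do the work, as an engineer would, in place of code of your own. Each camera call takes 0.05 s, during which the arm holds its last target. There are 200 camera calls.

## Working session

There is one attempt and no reset: what is moved stays moved. The work goes in short steps, Python scripts to look and compute and a shell command to move; the robot and the scene stay as the last step left them, time stands still between calls to the robot, and variables do not carry over. Pictures are saved under pics/ and viewed, at most 10 in all, crops included, and the job is handed in when it is done.

```bash
mkdir -p pics; python3 - <<'E'
from bench import telemetry, vision
import cv2, numpy as np
ims=[]
for n in("top","side"):
    im=vision.capture(n); np.save(f"pics/{n}0.npy",im); cv2.imwrite(f"pics/{n}0.png",im[:,:,::-1]); c=vision.camera_info(n); print(n,c)
print(telemetry.get_state())
E
```

```text
top {'mtx': array([[563.4081929 ,   0.        , 322.61388628],
       [  0.        , 563.4081929 , 235.85535675],
       [  0.        ,   0.        ,   1.        ]]), 'R': array([[-0.00299177, -0.99999367, -0.00192656],
       [-0.98202402,  0.00330161, -0.18872712],
       [ 0.18873229,  0.0013273 , -0.98202768]]), 't': array([  10.57354319,  570.68655623, 1644.19970614])}
side {'mtx': array([[614.66647996,   0.        , 324.52259707],
       [  0.        , 614.66647996, 247.29944059],
       [  0.        ,   0.        ,   1.        ]]), 'R': array([[-0.9561841 , -0.29274288,  0.00368547],
       [-0.22930236,  0.74102338, -0.63111392],
       [ 0.18202308, -0.60430618, -0.7756814 ]]), 't': array([ 529.90647744,  202.90703697, 1648.25963673])}
{'time_s': 0.1, 'joint_pos': array([ 1.15602521e+00,  2.13323371e-01, -3.49804264e-02,  1.32349898e+00,
       -7.65762334e-06,  1.57082362e+00]), 'qd': array([7.33731796e-04, 2.54647577e-04, 2.93780706e-03, 1.26508223e-03,
       2.29553314e-04, 6.27226615e-05]), 'effort': array([ 2.15265456e-03, -6.87252188e+01,  4.87805092e+01,  1.22898520e-02,
        2.74823096e-04, -4.01864918e-05]), 'tool_pos': array([201.37062969, 457.32666302, 230.86375989]), 'tool_rot': array([-9.98613317e-05,  2.05915511e-01,  9.78569644e-01, -4.93230506e-04]), 'wrist_force': array([-0.05095796,  0.61497061, -0.34422478]), 'ft_torque': array([-0.00834429, -0.03421467, -0.05389427]), 'finger_force': 0.0, 'opening': 85.34198009928582}
```

View pics/top0.png

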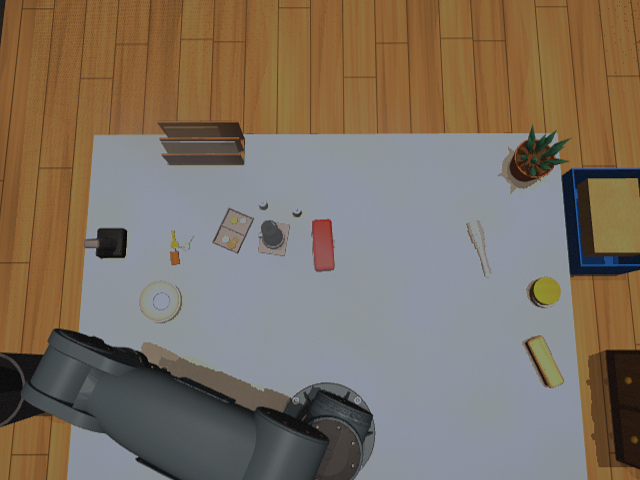

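View pics/side0.png

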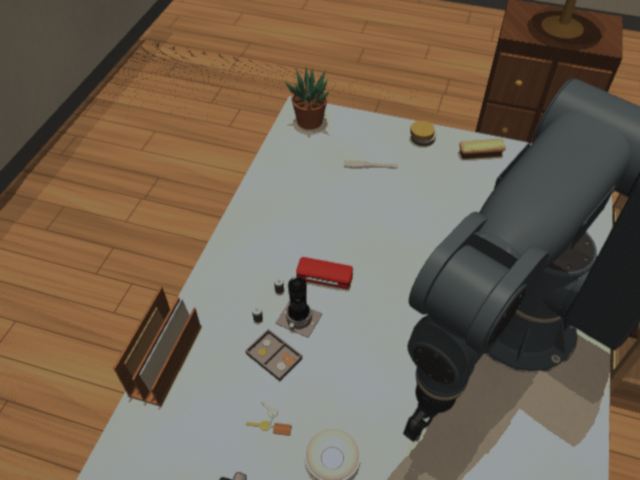

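The top view shows the torch around (271,233) and the side view around (298,300), with the cap on top. Next I enlarge both regions.

```bash
python3 - <<'E'
import cv2, numpy as np
t=np.load("pics/top0.npy")[205:265,240:310]; s=np.load("pics/side0.npy")[265:345,262:332]
a=cv2.resize(t,(400,343),interpolation=cv2.INTER_NEAREST); b=cv2.resize(s,(350,400),interpolation=cv2.INTER_NEAREST)
o=np.zeros((400,760,3),np.uint8);o[:343,:400]=a;o[:,405:755]=b
o=np.clip(o.astype(float)*1.6,0,255).astype(np.uint8)
cv2.imwrite("pics/crop0.png",o[:,:,::-1])
for n,(r0,r1,c0,c1) in dict(top=(215,255,255,290),side=(272,325,282,316)).items():
    g=np.load(f"pics/{n}0.npy")[r0:r1,c0:c1].max(2)
    print(n,r0,c0)
    for i,r in enumerate(g): print(r0+i,' '.join('%3d'%v for v in r)) if i%2==0 else None
E
```

```text
top 215 255
215 155 154 155 155 157 155 155 155 155 154 156 154 154 152 153 152 152 151 150 150 151 151 151 149 150 150 150 150 151 149 150 154 154 152 152
217 156 155 156 156 156 156 155 155 153 152 154 155 156 153 154 156 154 152 153 153 153 153 150 151 151 150 149 153 151 151 151 152 151 151 152
219 155 156 155 156 154 153 153 155 154 155 155 157 156 157 138 155 156 155 154 154 154 153 152 151 152 147 148 150 151 152 151 151 149 148 151
221 158 155 156 153 152 152 152 157 133 112  84  74  70  71  70  68  93  79 111 135 154 155 152 152 153 149 149 151 151 152 150 150 147 150 149
223 156 155 156 155 154 154 159 122  75  71  73  73  75  75  73  74  73  93 137  76  68 123 135 131 140 132 131 125 137 131 151 153 152 153 153
225 157 158 156 157 158 160 106  73  72  76  73  74  71  73  73  72  74  72  73 103  77  70 102 141 141 141 142 141 142 142 142 140 138 132 121
227 157 155 155 156 156 141  77  72  73  74  73  73  71  73  72  72  69  74  75  75  74  70  76 135 136 142 142 142 141 142 143 142 142 145  93
229 156 156 156 156 156 163  81  70  73  74  75  72  71  71  71  72  73  74  74 
[... 4884 characters left out ...]

316 122 122 121 112  90  95  82  51  26  14  14  11  14  11  12  13  13  13  15  14  11  12  13  15  23  47  78  92  74  75 100 113 119 120
318 122 122 121 113  85  79  85  91  76  51  33  28  16  14  13  14  14  13  17  21  25  19  23  46  78  95  88  69  61  70 101 118 121 121
320 123 123 122 117  96  69  57  66  81  91  76  68  53  42  32  30  30  27  32  43  48  55  64  69  77  65  54  53  56  83 112 121 121 121
322 123 123 123 123 116  91  62  63  82  93  88  77  72  73  67  63  63  62  60  62  62  62  69  70  75  60  48  48  78 117 132 130 120 119
324 121 122 124 124 123 113  84  94 132 147 141 120  81  61  65  63  60  59  63  68  62  61  63  57  50  49  60  86 112 128 132 121 112 110
```

View pics/crop0.png

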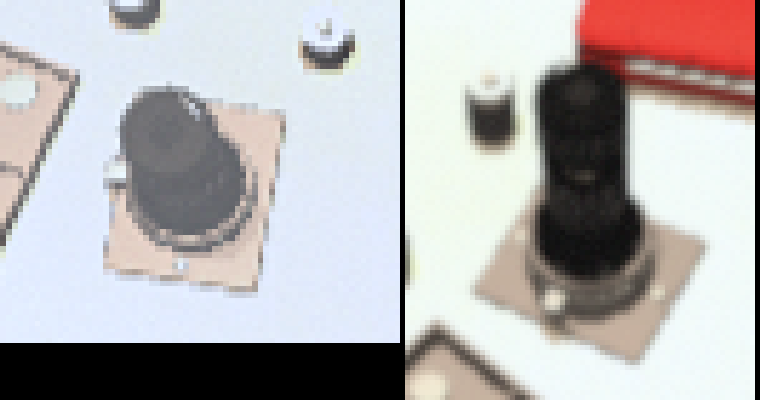

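In the top view, the cap's top disc is centred near (269,228.7) and the eye is near (273.5,223.5). In the side view, the cap's disc is centred near (297.3,286).

```bash
cat > h.py <<'E'
import numpy as np
from bench import telemetry, vision
from scipy.spatial.transform import Rotation as Ro
def ray(n,u,v):
    c=vision.camera_info(n);R,t=c["R"],c["t"]
    return -R.T@t, R.T@np.linalg.solve(c["mtx"],[u,v,1.])
def onz(n,u,v,z):
    o,d=ray(n,u,v); return o+d*(z-o[2])/d[2]
def proj(n,X):
    c=vision.camera_info(n);p=c["mtx"]@(c["R"]@X+c["t"]);return p[:2]/p[2]
def tool():
    s=telemetry.get_state();q=s["tool_rot"];return s,Ro.from_quat([*q[1:],q[0]]).as_matrix()
E
python3 - <<'E'
from h import *
a=onz("top",269,228.7,162);b=onz("side",297.3,286,162);print(a,b, onz("top",273.5,223.5,166))
# two-ray closest point
o1,d1=ray("top",269,228.7);o2,d2=ray("side",297.3,286)
k=np.linalg.lstsq(np.c_[d1,-d2],o2-o1,rcond=None)[0];print(o1+k[0]*d1,o2+k[1]*d2)
for X in [(a+b)/2]:
  for n in("top","side"): print(n,proj(n,X),proj(n,X+[23.5,0,0]),proj(n,X+[0,23.5,0]),proj(n,[X[0],X[1],0]))
s,R=tool();print(R.round(3)); X=(a+b)/2;print("delta tool xyz",R.T@(np.r_[X[:2],130]-s["tool_pos"]),np.hypot(*X[:2]))
E
```

```text
[571.14113856 160.15459742 162.        ] [573.05138241 170.93246618 162.        ] [585.27343951 147.26873454 166.        ]
[574.08460486 161.5635179  147.69165914] [576.59706879 161.73298012 148.2252019 ]
top [267.09972706 228.37546371] [267.22903824 220.25842306] [258.79119453 228.40304541] [272.23984533 238.88423451]
side [298.35781318 284.40226936] [289.40936047 282.13514567] [295.3163837  291.82758041] [300.12552743 319.6134749 ]
[[-0.915  0.403 -0.   ]
 [ 0.403  0.915 -0.001]
 [-0.    -0.001 -1.   ]]
delta tool xyz [-456.87661466 -117.53319525  100.98561309] 595.5659427642224
```

```bash
python3 - <<'E'
from h import *
for z in(0,6,12): print(z,onz("top",274.2,238.3,z),onz("side",299.2,318.3,z))
print(onz("top",269,228.4,162),onz("side",296.9,285.2,162))
for xy in([571,161],[572,164]):
  for z in (0,36,112,125,162): print(xy,z,proj("top",np.r_[xy,z]),proj("side",np.r_[xy,z]))
E
```

```text
0 [573.92478539 159.47023241   0.        ] [575.79459675 162.33063356   0.        ]
6 [572.79688118 158.93737504   6.        ] [574.41657853 165.91232143   6.        ]
12 [571.66897696 158.40451766  12.        ] [573.0385603  169.49400929  12.        ]
[572.00720547 160.16756241 162.        ] [574.77708732 168.91786613 162.        ]
[571, 161] 0 [273.6957284 239.2259419] [301.04642083 318.34505636]
[571, 161] 36 [272.66564223 237.06571529] [300.69361373 310.98086546]
[571, 161] 112 [270.34536862 232.19979536] [299.90753231 294.57288062]
[571, 161] 125 [269.92719106 231.32282185] [299.76711275 291.64188403]
[571, 161] 162 [268.70030979 228.74988993] [299.35732117 283.08824826]
[572, 164] 0 [272.73561719 238.91302352] [300.3412494  319.15639975]
[572, 164] 36 [271.68587819 236.74659647] [299.97597297 311.79875893]
[572, 164] 112 [269.32135389 231.86674593] [299.16206445 295.40447216]
[572, 164] 125 [268.8952037  230.98726704] [299.01666761 292.47579227]
[572, 164] 162 [267.64493623 228.40699395] [298.59233942 283.92869171]
```

```bash
python3 -m creep '[{"offset":[-3.82,-1.0,0.2],"roll":0,"hand":0},{"offset":[-3.82,-1.0,0.2],"roll":0,"hand":0},{"offset":[-3.82,-1.0,0.2],"roll":0,"hand":0},{"offset":[-3.82,-1.0,0.2],"roll":0,"hand":0},{"offset":[-3.82,-1.0,0.2],"roll":0,"hand":0},{"offset":[-3.82,-1.0,0.2],"roll":0,"hand":0},{"offset":[-3.82,-1.0,0.2],"roll":0,"hand":0},{"offset":[-3.82,-1.0,0.2],"roll":0,"hand":0},{"offset":[-3.82,-1.0,0.2],"roll":0,"hand":0},{"offset":[-3.82,-1.0,0.2],"roll":0,"hand":0},{"offset":[-3.82,-1.0,0.2],"roll":0,"hand":0},{"offset":[-3.82,-1.0,0.2],"roll":0,"hand":0},{"offset":[0,0,0],"roll":0,"hand":0}]' 40
python3 -m creep '[{"offset":[0,0,0],"roll":-0.14,"hand":0},{"offset":[0,0,0],"roll":-0.14,"hand":0},{"offset":[0,0,0],"roll":-0.14,"hand":0},{"offset":[0,0,0],"roll":-0.14,"hand":0},{"offset":[0,0,0],"roll":-0.14,"hand":0},{"offset":[0,0,0],"roll":-0.14,"hand":0},{"offset":[0,0,0],"roll":-0.14,"hand":0},{"offset":[0,0,0],"roll":-0.14,"hand":0},{"offset":[0,0,0],"roll":-0.14,"hand":0},{"offset":[0,0,0],"roll":-0.14,"hand":0},{"offset":[0,0,0],"roll":0,"hand":0},{"offset":[0,0,0],"roll":0,"hand":0}]'
python3 - <<'E'
from h import *
import cv2
s,R=tool();print(s["joint_pos"].round(3),s["tool_pos"],R.round(3),s["wrist_force"],s["ft_torque"])
t=vision.capture("top");d=vision.capture("side");np.save("pics/side1.npy",d)
o=np.hstack([cv2.resize(t[190:270,220:320],(400,320),interpolation=1),cv2.resize(d[230:310,250:350],(400,320),interpolation=1)])
cv2.imwrite("pics/c1.png",np.clip(o*1.8,0,255).astype(np.uint8)[:,:,::-1])
E
```

```text
time_s: 1.4
tool_pos: [575.0, 160.0, 205.9]
tool_rot: [-0.0, 0.208, 0.978, -0.001]
wrist_force: [-1.1, 0.4, 0.8]
opening: 85.4
finger_force: 0.0
time_s: 2.6
tool_pos: [572.4, 163.2, 207.2]
tool_rot: [-0.0, -0.471, 0.882, 0.0]
wrist_force: [-0.1, 0.5, -0.4]
opening: 85.1
finger_force: 0.0
[ 0.278  0.419  0.189  1.341  0.    -0.703] [572.35086159 163.23972241 207.16589891] [[-0.556 -0.831 -0.   ]
 [-0.831  0.556 -0.   ]
 [ 0.     0.    -1.   ]] [-0.11209909  0.48034441 -0.39152114] [0.00645809 0.00138223 0.02175424]
```

View pics/c1.png

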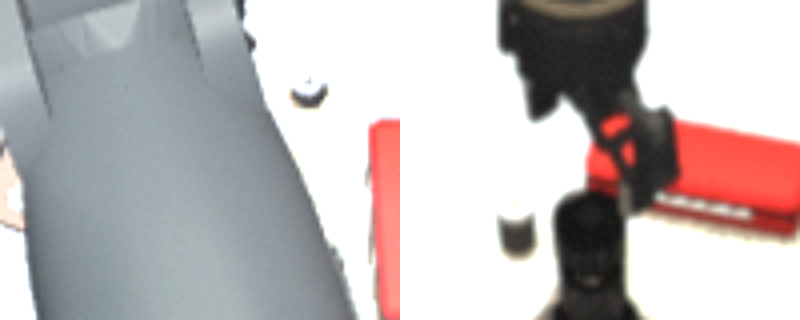

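The arm hides the cap from the top camera. In the side picture the finger tips are near (285,259.5) and (308,283), and the cap disc is centred near (297,285). I compare these with the projected tool pose.

```bash
python3 - <<'E'
from h import *
T=np.array([572.35,163.24,0]);y=np.array([-.831,.556,0])
for z in(207,213,220):
  print(z,proj("side",T+[0,0,z]),proj("side",T+[0,0,z]+46*y),proj("side",T+[0,0,z]-46*y))
print(proj("side",T+[0,0,162]))
g=np.load("pics/side1.npy").max(2)
for r in range(272,300,1): print(r,' '.join('%3d'%v for v in g[r,284:316]))
E
```

```text
207 [298.01736691 272.81672765] [309.75952233 284.7890759 ] [286.62250438 261.19848062]
213 [297.94362808 271.33289916] [309.72192982 283.32056784] [286.51476134 259.7008769 ]
220 [297.85701455 269.58999599] [309.67776912 281.5954813 ] [286.38821921 257.94197022]
[298.55609117 283.6573453 ]
272 174 174 175 174 175 174 175 174 174 174 173 161 140 142 152 156 158 160 154 124  77  38  28  30  24  21  22  21  21  23  24  25
273 174 175 174 175 174 174 175 175 175 174 174 160 124 115 127 135 142 148 150 136  94  48  28  27  25  22  20  22  22  25  25  26
274 174 174 175 174 174 175 174 174 174 174 174 159 107  77  87  96 107 117 123 116  86  48  29  27  26  23  19  22  23  25  26  28
275 174 174 174 174 174 174 174 175 174 172 171 156 103  69  74  70  71  75  78  78  62  47  34  25  21  21  20  22  23  25  27  30
276 175 174 175 174 174 174 173 172 168 158 155 139  96  77  85  73  66  65  68  68  56  54  46  34  25  23  24  21  23  27  30  33
277 175 174 174 174 174 174 168 156 143 122 113  98  66  49  53  47  51  68  80  82  67  62  59  43  28  22  23  23  22  30  41  52
278 174 174 174 
[... 2187 characters left out ...]
  99 158 173 175 174 174 174 174 174 174
295 172 175 174 172 154  92  34  20  23  24  22  18  21  22  17  22  24  20  20  19  21  42 104 158 173 174 173 174 174 174 174 175
296 174 174 174 173 159  98  37  19  20  21  21  18  20  21  15  19  23  18  18  15  17  39 100 158 173 174 174 174 174 174 174 174
297 174 174 174 174 159 102  42  15  14  19  20  17  20  19  16  18  19  16  13  14  13  37  99 158 173 174 174 174 174 174 174 174
298 174 174 174 173 161 108  48  14  12  16  24  16  20  19  20  16  18  14  16  12  15  39  98 158 173 174 174 174 174 174 174 174
299 174 174 174 174 162 116  58  21  12  19  29  23  28  34  38  29  23  14  13  14  16  40  99 157 173 175 174 174 175 174 174 175
```

The side picture has a column bias of about 1.4 px, seen on the fingers themselves. Correcting for it puts the cap within about 3 mm of the TCP axis. I'll descend and close gently, then use the lateral force to refine the centring.

```bash
python3 -m creep '[{"offset":[0,0,1.5],"roll":0,"hand":0},{"offset":[0,0,1.5],"roll":0,"hand":0},{"offset":[0,0,1.5],"roll":0,"hand":0},{"offset":[0,0,1.5],"roll":0,"hand":0},{"offset":[0,0,1.0],"roll":0,"hand":0},{"offset":[0,0,0.7],"roll":0,"hand":0},{"offset":[0,0,0],"roll":0,"hand":0},{"offset":[0,0,0],"roll":0,"hand":0}]' 20
python3 -m creep '[{"offset":[0,0,0],"roll":0,"hand":0.3},{"offset":[0,0,0],"roll":0,"hand":0.3},{"offset":[0,0,0],"roll":0,"hand":0.35},{"offset":[0,0,0],"roll":0,"hand":0.4},{"offset":[0,0,0],"roll":0,"hand":0.4}]' 20
python3 -m creep '[{"offset":[0,0,0],"roll":0,"hand":0.5},{"offset":[0,0,0],"roll":0,"hand":0.6},{"offset":[0,0,0],"roll":0,"hand":0.6},{"offset":[0,0,0],"roll":0,"hand":0.6}]' 20
python3 - <<'E'
from h import *
import cv2
s,R=tool();print(s["joint_pos"].round(3),s["tool_pos"],s["wrist_force"],R.T@s["wrist_force"],s["ft_torque"])
d=vision.capture("side")
cv2.imwrite("pics/c2.png",np.clip(cv2.resize(d[230:330,250:350],(600,600),interpolation=1)*1.8,0,255).astype(np.uint8)[:,:,::-1])
E
```

```text
time_s: 3.5
tool_pos: [572.9, 163.1, 130.8]
tool_rot: [0.0, -0.473, 0.881, -0.0]
wrist_force: [-0.2, 0.5, 0.6]
opening: 85.4
finger_force: 0.0
time_s: 4.0
tool_pos: [572.8, 163.0, 130.5]
tool_rot: [0.0, -0.473, 0.881, -0.0]
wrist_force: [0.1, 0.1, 0.0]
opening: 51.2
finger_force: 0.3
time_s: 4.4
tool_pos: [573.5, 162.7, 130.8]
tool_rot: [0.001, -0.473, 0.881, -0.001]
wrist_force: [3.7, -3.5, 2.8]
opening: 46.9
finger_force: 20.2
[ 2.770e-01  4.440e-01  3.200e-02  1.158e+00 -1.000e-03 -7.080e-01] [573.47520903 162.72742832 130.79108309] [ 3.65297869 -3.46502667  2.78661126] [ 0.86514383 -4.96454229 -2.77861683] [-0.6946046  -0.91209315 -0.01350104]
```

View pics/c2.png

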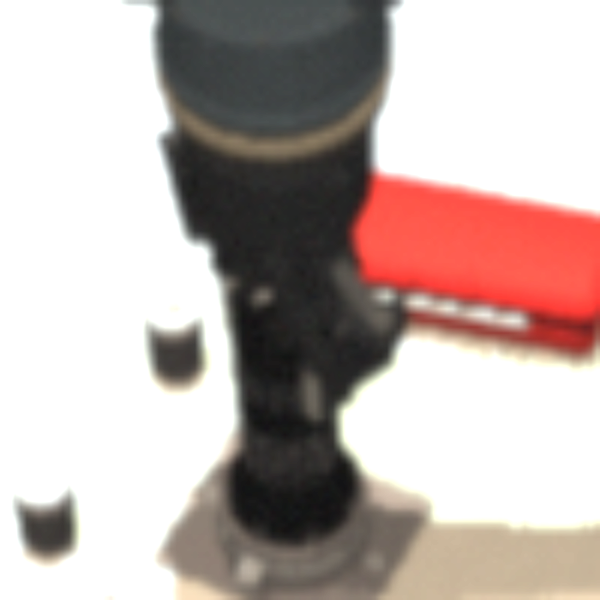

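The picture shows the fingers closed across the cap, which is still upright on the torch. There is about a 5 N side load along tool −y, so I shift to relieve it. Then I regrip at 90° to centre the other axis.

```bash
python3 -m creep '[{"offset":[0,-0.1,0],"roll":0,"hand":0.6},{"offset":[0,0,0],"roll":0,"hand":0.6}]' 20
python3 -m creep '[{"offset":[0,-0.1,0],"roll":0,"hand":0.6},{"offset":[0,0,0],"roll":0,"hand":0.6},{"offset":[0,0,0],"roll":0,"hand":0.6}]' 20
python3 -c "
from h import *
s,R=tool();print(R.T@s['wrist_force'],s['ft_torque'])"
python3 -m creep '[{"offset":[0,0,0],"roll":0,"hand":0.3},{"offset":[0,0,0],"roll":0,"hand":0.1},{"offset":[0,0,0],"roll":0.14,"hand":0.1},{"offset":[0,0,0],"roll":0.14,"hand":0.1},{"offset":[0,0,0],"roll":0.14,"hand":0.1},{"offset":[0,0,0],"roll":0.14,"hand":0.1},{"offset":[0,0,0],"roll":0.14,"hand":0.1},{"offset":[0,0,0],"roll":0.14,"hand":0.1},{"offset":[0,0,0],"roll":0.14,"hand":0.1},{"offset":[0,0,0],"roll":0.14,"hand":0.1},{"offset":[0,0,0],"roll":0.14,"hand":0.1},{"offset":[0,0,0],"roll":0.14,"hand":0.1},{"offset":[0,0,0],"roll":0.14,"hand":0.1},{"offset":[0,0,0],"roll":0.03,"hand":0.1},{"offset":[0,0,0],"roll":0,"hand":0.4},{"offset":[0,0,0],"roll":0,"hand":0.4},{"offset":[0,0,0],"roll":0,"hand":0.4}]' 20
python3 -m creep '[{"offset":[0,0,0],"roll":0,"hand":0.5},{"offset":[0,0,0],"roll":0,"hand":0.6},{"offset":[0,0,0],"roll":0,"hand":0.6},{"offset":[0,0,0],"roll":0,"hand":0.6}]' 20
python3 -c "
from h import *
s,R=tool();print(R.T@s['wrist_force'],s['ft_torque'],s['joint_pos'][5])"
```

```text
time_s: 4.65
tool_pos: [573.7, 162.5, 130.4]
tool_rot: [0.0, -0.473, 0.881, 0.0]
wrist_force: [2.0, -1.2, 1.6]
opening: 46.7
finger_force: 20.3
time_s: 4.95
tool_pos: [574.1, 162.0, 130.2]
tool_rot: [-0.0, -0.473, 0.881, 0.0]
wrist_force: [-1.6, 1.3, 2.7]
opening: 47.1
finger_force: 20.5
[-0.22339629  2.10217717 -2.71491688] [ 0.31732823  0.21993705 -0.01473968]
time_s: 6.65
tool_pos: [574.3, 161.9, 130.3]
tool_rot: [-0.0, 0.287, 0.958, -0.0]
wrist_force: [-0.4, -0.2, -0.1]
opening: 51.6
finger_force: 0.0
time_s: 7.05
tool_pos: [574.3, 161.9, 130.3]
tool_rot: [-0.0, 0.288, 0.958, -0.0]
wrist_force: [0.1, 0.4, 0.4]
opening: 46.7
finger_force: 20.9
[ 0.14106026  0.43668284 -0.40261775] [ 0.05674043 -0.00027482  0.03497533] 0.8593819221840927
```

Centring is good on the second axis. I shift 0.6 mm back on the first axis, return the wrist roll for full travel, and regrip at 30 N.

```bash
python3 -m creep '[{"offset":[0,0,0],"roll":0,"hand":0.3},{"offset":[0.05,0,0],"roll":0,"hand":0.1},{"offset":[0,0,0],"roll":-0.14,"hand":0.1},{"offset":[0,0,0],"roll":-0.14,"hand":0.1},{"offset":[0,0,0],"roll":-0.14,"hand":0.1},{"offset":[0,0,0],"roll":-0.14,"hand":0.1},{"offset":[0,0,0],"roll":-0.14,"hand":0.1},{"offset":[0,0,0],"roll":-0.14,"hand":0.1},{"offset":[0,0,0],"roll":-0.14,"hand":0.1},{"offset":[0,0,0],"roll":-0.14,"hand":0.1},{"offset":[0,0,0],"roll":-0.14,"hand":0.1},{"offset":[0,0,0],"roll":-0.14,"hand":0.1},{"offset":[0,0,0],"roll":-0.14,"hand":0.1},{"offset":[0,0,0],"roll":-0.1,"hand":0.1},{"offset":[0,0,0],"roll":0,"hand":0.4},{"offset":[0,0,0],"roll":0,"hand":0.4},{"offset":[0,0,0],"roll":0,"hand":0.4}]' 30
python3 -m creep '[{"offset":[0,0,0],"roll":0,"hand":0.5},{"offset":[0,0,0],"roll":0,"hand":0.6},{"offset":[0,0,0],"roll":0,"hand":0.6},{"offset":[0,0,0],"roll":0,"hand":0.6}]' 30
cat > st.py <<'E'
from h import *
s,R=tool();print("toolF",(R.T@s['wrist_force']).round(2),"Mz",s['ft_torque'].round(3),"j6",s['joint_pos'][5].round(3),"z",s["tool_pos"].round(2))
E
python3 st.py
```

```text
time_s: 8.75
tool_pos: [573.9, 162.2, 130.3]
tool_rot: [-0.0, -0.502, 0.865, 0.0]
wrist_force: [0.7, -0.4, 0.0]
opening: 51.4
finger_force: 0.0
time_s: 9.15
tool_pos: [574.0, 162.1, 130.3]
tool_rot: [0.0, -0.503, 0.864, -0.0]
wrist_force: [1.0, -0.7, 0.4]
opening: 46.5
finger_force: 30.7
toolF [ 0.08 -1.23 -0.35] Mz [-0.157 -0.188 -0.055] j6 -0.779 z [574.01 162.15 130.35]
```

```bash
python3 -m creep '[{"offset":[0,0,0.1],"roll":0,"hand":0.6},{"offset":[0,0,0],"roll":0,"hand":0.6}]'|grep -E "pos|wrist"; python3 -m creep '[{"offset":[0,0,0.1],"roll":0,"hand":0.6},{"offset":[0,0,0],"roll":0,"hand":0.6}]'|grep -E "pos|wrist"; python3 -m creep '[{"offset":[0,0,0.05],"roll":0,"hand":0.6},{"offset":[0,0,0],"roll":0,"hand":0.6}]'|grep -E "pos|wrist";python3 st.py
```

```text
tool_pos: [574.0, 162.2, 129.3]
wrist_force: [0.3, -1.6, 1.5]
tool_pos: [574.0, 162.2, 128.3]
wrist_force: [0.3, -1.5, 2.3]
tool_pos: [574.0, 162.2, 127.8]
wrist_force: [1.2, -1.6, 3.5]
toolF [ 0.81 -1.81 -3.52] Mz [-0.402 -0.185 -0.02 ] j6 -0.78 z [573.98 162.16 127.83]
```

```bash
python3 -m creep '[{"offset":[0,0,0],"roll":0,"hand":0.6}]'|grep -E "wrist"; python3 -m creep '[{"offset":[0,0,0.03],"roll":0,"hand":0.6},{"offset":[0,0,0],"roll":0,"hand":0.6}]'|grep -E "pos|wrist"; python3 -m creep '[{"offset":[0,0,0],"roll":0,"hand":0.6}]'|grep -E "wrist";python3 -m creep '[{"offset":[0,0,0.03],"roll":0,"hand":0.6},{"offset":[0,0,0],"roll":0,"hand":0.6}]'|grep -E "pos|wrist"; python3 -m creep '[{"offset":[0,0,0],"roll":0,"hand":0.6}]'|grep -E "wrist"
```

```text
wrist_force: [2.0, -2.0, 3.3]
tool_pos: [574.0, 162.2, 127.7]
wrist_force: [0.8, -2.0, 4.9]
wrist_force: [0.6, -2.4, 5.3]
tool_pos: [574.0, 162.2, 127.5]
wrist_force: [-1.1, -1.4, 6.8]
wrist_force: [-0.4, -2.2, 6.8]
```

Contact shows up at about 2.5 mm of travel, with a slope near 5 N/mm. I back off slightly and turn backwards, rising at the thread's rate of 0.04 mm/deg.

```bash
python3 -m creep '[{"offset":[0,0,-0.03],"roll":0,"hand":0.6},{"offset":[0,0,-0.016],"roll":-0.07,"hand":0.6},{"offset":[0,0,0],"roll":0,"hand":0.6}]'|grep -E "pos|wrist"; python3 -m creep '[{"offset":[0,0,-0.016],"roll":-0.07,"hand":0.6},{"offset":[0,0,0],"roll":0,"hand":0.6}]'|grep -E "pos|wrist";  python3 -m creep '[{"offset":[0,0,-0.016],"roll":-0.07,"hand":0.6},{"offset":[0,0,0],"roll":0,"hand":0.6}]'|grep -E "pos|wrist"; python3 st.py
```

```text
tool_pos: [574.0, 162.2, 127.8]
wrist_force: [0.9, -1.9, 4.3]
tool_pos: [574.0, 162.2, 128.0]
wrist_force: [0.9, -2.1, 4.4]
tool_pos: [574.0, 162.2, 128.1]
wrist_force: [0.9, -1.8, 5.9]
toolF [ 1.48 -1.43 -5.86] Mz [-0.44  -0.292 -0.011] j6 -0.99 z [574.02 162.17 128.1 ]
```

```bash
c(){ grep -E "pos|wrist"|tr '\n' ' ';echo; }
python3 -m creep '[{"offset":[0,0,-0.018],"roll":-0.07,"hand":0.6},{"offset":[0,0,-0.018],"roll":-0.07,"hand":0.6},{"offset":[0,0,0],"roll":0,"hand":0.6}]'|c
python3 -m creep '[{"offset":[0,0,-0.016],"roll":-0.07,"hand":0.6},{"offset":[0,0,-0.016],"roll":-0.07,"hand":0.6},{"offset":[0,0,0],"roll":0,"hand":0.6}]'|c
python3 -m creep '[{"offset":[0,0,-0.016],"roll":-0.07,"hand":0.6},{"offset":[0,0,-0.016],"roll":-0.07,"hand":0.6},{"offset":[0,0,0],"roll":0,"hand":0.6}]'|c
python3 st.py
```

```text
tool_pos: [574.0, 162.2, 128.4] wrist_force: [1.8, -1.9, 3.6] 
tool_pos: [574.0, 162.2, 128.7] wrist_force: [2.5, -2.2, 3.6] 
tool_pos: [573.9, 162.2, 128.9] wrist_force: [3.1, -1.6, 0.9] 
toolF [ 1.97 -2.95 -0.88] Mz [-0.268 -0.645 -0.019] j6 -1.407 z [573.93 162.22 128.86]
```

The thread force vanished after about 36° of backwards turning. I check that the cap can now move down well past the earlier contact height.

```bash
c(){ grep -E "pos|wrist"|tr '\n' ' ';echo; }
python3 -m creep '[{"offset":[0,0,0.06],"roll":0,"hand":0.6},{"offset":[0,0,0],"roll":0,"hand":0.6}]'|c
python3 -m creep '[{"offset":[0,0,0.04],"roll":0,"hand":0.6},{"offset":[0,0,0],"roll":0,"hand":0.6}]'|c
python3 st.py
```

```text
tool_pos: [573.9, 162.3, 128.4] wrist_force: [1.6, -0.5, 3.1] 
tool_pos: [574.0, 162.3, 128.0] wrist_force: [1.6, -2.0, 4.2] 
toolF [ 2.12 -1.36 -4.15] Mz [-0.342 -0.538 -0.01 ] j6 -1.409 z [573.98 162.26 128.02]
```

There is still contact near 128.6 mm, so this wasn't the drop. The ramp is just shallower than I assumed. I continue backwards with a smaller rise.

```bash
c(){ grep -E "pos|wrist"|tr '\n' ' ';echo; }
python3 -m creep '[{"offset":[0,0,-0.01],"roll":-0.07,"hand":0.6},{"offset":[0,0,-0.01],"roll":-0.07,"hand":0.6},{"offset":[0,0,0],"roll":0,"hand":0.6}]'|c
python3 -m creep '[{"offset":[0,0,-0.01],"roll":-0.07,"hand":0.6},{"offset":[0,0,-0.01],"roll":-0.07,"hand":0.6},{"offset":[0,0,0],"roll":0,"hand":0.6}]'|c
python3 -m creep '[{"offset":[0,0,0],"roll":0,"hand":0.6}]'|c
python3 st.py
```

```text
tool_pos: [573.9, 162.2, 128.1] wrist_force: [3.2, -1.8, 1.7] 
tool_pos: [573.9, 162.2, 128.3] wrist_force: [2.4, -2.2, 2.4] 
tool_pos: [573.9, 162.2, 128.4] wrist_force: [2.3, -1.8, 2.3] 
toolF [ 2.54 -1.41 -2.31] Mz [-0.403 -0.611  0.005] j6 -1.686 z [573.93 162.24 128.36]
```

```bash
c(){ grep -E "pos|wrist"|tr '\n' ' ';echo; }
python3 -m creep '[{"offset":[0,0,0.06],"roll":0,"hand":0.6},{"offset":[0,0,0],"roll":0,"hand":0.6},{"offset":[0,0,0],"roll":0,"hand":0.6}]'|c
python3 -m creep '[{"offset":[0,0,0.03],"roll":0,"hand":0.6},{"offset":[0,0,0],"roll":0,"hand":0.6},{"offset":[0,0,0],"roll":0,"hand":0.6}]'|c
python3 st.py
```

```text
tool_pos: [573.9, 162.2, 127.8] wrist_force: [3.1, -1.7, 3.4] 
tool_pos: [573.9, 162.2, 127.5] wrist_force: [2.3, -0.9, 4.6] 
toolF [ 1.67 -1.77 -4.59] Mz [-0.399 -0.557 -0.006] j6 -1.69 z [573.95 162.22 127.55]
```

```bash
c(){ grep -E "pos|wrist"|tr '\n' ' ';echo; }
python3 -m creep '[{"offset":[0,0,0],"roll":0,"hand":0.6},{"offset":[0,0,0],"roll":0,"hand":0.6}]'|c
python3 -m creep '[{"offset":[0,0,0.02],"roll":0,"hand":0.6},{"offset":[0,0,0],"roll":0,"hand":0.6}]'|c
python3 -m creep '[{"offset":[0,0,0.02],"roll":0,"hand":0.6},{"offset":[0,0,0],"roll":0,"hand":0.6}]'|c
python3 st.py
```

```text
tool_pos: [573.9, 162.2, 127.5] wrist_force: [2.7, -1.6, 4.4] 
tool_pos: [573.9, 162.2, 127.3] wrist_force: [1.8, -1.2, 3.3] 
tool_pos: [573.9, 162.2, 127.1] wrist_force: [2.7, -2.0, 4.3] 
toolF [ 2.88 -1.73 -4.32] Mz [-0.385 -0.575  0.03 ] j6 -1.69 z [573.92 162.2  127.09]
```

The force isn't rising with depth any more, which means the thread has dropped and the rest is side friction. I relieve the lateral load and keep going down gently.

```bash
c(){ grep -E "pos|wrist"|tr '\n' ' ';echo; }
python3 -m creep '[{"offset":[0.04,-0.03,0],"roll":0,"hand":0.6},{"offset":[0,0,0.02],"roll":0,"hand":0.6},{"offset":[0,0,0],"roll":0,"hand":0.6}]'|c
python3 -m creep '[{"offset":[0,0,0.04],"roll":0,"hand":0.6},{"offset":[0,0,0],"roll":0,"hand":0.6}]'|c
python3 -m creep '[{"offset":[0,0,0.04],"roll":0,"hand":0.6},{"offset":[0,0,0],"roll":0,"hand":0.6}]'|c
python3 st.py
```

```text
tool_pos: [574.0, 162.1, 126.7] wrist_force: [-1.0, -0.0, 2.6] 
tool_pos: [574.1, 162.1, 126.4] wrist_force: [-1.4, 1.6, 3.3] 
tool_pos: [574.2, 162.0, 126.0] wrist_force: [-1.0, 1.9, 4.4] 
toolF [-2.16  0.22 -4.43] Mz [0.264 0.298 0.078] j6 -1.69 z [574.19 161.99 125.98]
```

```bash
c(){ grep -E "pos|wrist"|tr '\n' ' ';echo; }
python3 -m creep '[{"offset":[-0.02,0,0.03],"roll":0,"hand":0.6},{"offset":[0,0,0],"roll":0,"hand":0.6}]'|c
python3 -m creep '[{"offset":[0,0,0.03],"roll":0,"hand":0.6},{"offset":[0,0,0],"roll":0,"hand":0.6}]'|c
python3 st.py
```

```text
tool_pos: [574.2, 162.0, 125.7] wrist_force: [-2.1, 0.5, 3.8] 
tool_pos: [574.2, 162.0, 125.5] wrist_force: [-1.9, -0.1, 2.9] 
toolF [-0.61  1.8  -2.87] Mz [-0.08   0.378 -0.002] j6 -1.69 z [574.21 162.02 125.46]
```

Dropped in: free down to 125.5 mm with only spring force. Now I screw clockwise at 0.04 mm/deg while watching the forces.

```bash
c(){ grep -E "pos|wrist"|tr '\n' ' ';echo; }
python3 -m creep '[{"offset":[0,0,0.023],"roll":0.1,"hand":0.6},{"offset":[0,0,0.023],"roll":0.1,"hand":0.6},{"offset":[0,0,0],"roll":0,"hand":0.6}]'|c
python3 st.py
python3 -m creep '[{"offset":[0,0,0.023],"roll":0.1,"hand":0.6},{"offset":[0,0,0.023],"roll":0.1,"hand":0.6},{"offset":[0,0,0],"roll":0,"hand":0.6}]'|c
python3 st.py
python3 -m creep '[{"offset":[0,0,0.023],"roll":0.1,"hand":0.6},{"offset":[0,0,0.023],"roll":0.1,"hand":0.6},{"offset":[0,0,0],"roll":0,"hand":0.6}]'|c
python3 st.py
```

```text
tool_pos: [574.6, 162.1, 125.2] wrist_force: [0.6, -0.5, 3.6] 
toolF [ 0.64 -0.46 -3.64] Mz [ 0.017 -0.025  0.039] j6 -1.488 z [574.57 162.12 125.17]
tool_pos: [574.5, 162.1, 124.7] wrist_force: [0.5, 1.3, 3.8] 
toolF [-1.28 -0.52 -3.83] Mz [ 0.02  -0.058 -0.033] j6 -1.291 z [574.53 162.14 124.71]
tool_pos: [574.4, 162.1, 124.2] wrist_force: [0.9, -0.6, 4.5] 
toolF [ 0.38 -1.02 -4.54] Mz [ 0.036 -0.173 -0.045] j6 -1.093 z [574.43 162.13 124.2 ]
```

```bash
c(){ grep -E "pos|wrist"|tr '\n' ' ';echo; }
python3 -m creep '[{"offset":[0,0,0.023],"roll":0.1,"hand":0.6},{"offset":[0,0,0.023],"roll":0.1,"hand":0.6},{"offset":[0,0,0.023],"roll":0.1,"hand":0.6},{"offset":[0,0,0],"roll":0,"hand":0.6}]'|c
python3 st.py
python3 -m creep '[{"offset":[0,0,0.023],"roll":0.1,"hand":0.6},{"offset":[0,0,0.023],"roll":0.1,"hand":0.6},{"offset":[0,0,0.023],"roll":0.1,"hand":0.6},{"offset":[0,0,0],"roll":0,"hand":0.6}]'|c
python3 st.py
python3 -m creep '[{"offset":[0,0,0.023],"roll":0.1,"hand":0.6},{"offset":[0,0,0.023],"roll":0.1,"hand":0.6},{"offset":[0,0,0.023],"roll":0.1,"hand":0.6},{"offset":[0,0,0],"roll":0,"hand":0.6}]'|c
python3 st.py
```

```text
tool_pos: [574.4, 162.1, 123.5] wrist_force: [-0.2, 1.4, 4.1] 
toolF [-1.16  0.84 -4.11] Mz [ 0.025 -0.093 -0.054] j6 -0.794 z [574.44 162.11 123.53]
tool_pos: [574.4, 162.1, 122.8] wrist_force: [-0.6, 0.3, 5.2] 
toolF [ 0.23  0.67 -5.23] Mz [-0.021 -0.038 -0.03 ] j6 -0.494 z [574.4  162.12 122.85]
tool_pos: [574.4, 162.1, 122.2] wrist_force: [-0.2, 1.0, 6.3] 
toolF [-0.27  0.97 -6.33] Mz [-0.049 -0.048 -0.027] j6 -0.194 z [574.42 162.11 122.18]
```

```bash
c(){ grep -E "pos|wrist"|tr '\n' ' ';echo; }
python3 -m creep '[{"offset":[0,0,0.02],"roll":0.1,"hand":0.6},{"offset":[0,0,0.023],"roll":0.1,"hand":0.6},{"offset":[0,0,0.023],"roll":0.1,"hand":0.6},{"offset":[0,0,0],"roll":0,"hand":0.6}]'|c
python3 st.py
python3 -m creep '[{"offset":[0,0,0.023],"roll":0.1,"hand":0.6},{"offset":[0,0,0.023],"roll":0.1,"hand":0.6},{"offset":[0,0,0.023],"roll":0.1,"hand":0.6},{"offset":[0,0,0],"roll":0,"hand":0.6}]'|c
python3 st.py
python3 -m creep '[{"offset":[0,0,0.023],"roll":0.1,"hand":0.6},{"offset":[0,0,0.023],"roll":0.1,"hand":0.6},{"offset":[0,0,0.023],"roll":0.1,"hand":0.6},{"offset":[0,0,0],"roll":0,"hand":0.6}]'|c
python3 st.py
```

```text
tool_pos: [574.5, 162.1, 121.6] wrist_force: [1.2, 0.6, 6.5] 
toolF [-1.27  0.35 -6.47] Mz [-0.01  -0.08   0.009] j6 0.106 z [574.48 162.11 121.59]
tool_pos: [574.5, 162.1, 120.9] wrist_force: [0.1, 0.1, 6.5] 
toolF [-0.12  0.07 -6.54] Mz [-0.052  0.008  0.025] j6 0.406 z [574.47 162.1  120.89]
tool_pos: [574.5, 162.1, 120.3] wrist_force: [0.1, 0.1, 7.6] 
toolF [-0.06  0.09 -7.59] Mz [-0.051 -0.059 -0.011] j6 0.706 z [574.49 162.11 120.25]
```

```bash
c(){ grep -E "pos|wrist"|tr '\n' ' ';echo; }
python3 -m creep '[{"offset":[0,0,0.021],"roll":0.1,"hand":0.6},{"offset":[0,0,0.022],"roll":0.1,"hand":0.6},{"offset":[0,0,0.023],"roll":0.1,"hand":0.6},{"offset":[0,0,0],"roll":0,"hand":0.6}]'|c
python3 st.py
python3 -m creep '[{"offset":[0,0,0.023],"roll":0.1,"hand":0.6},{"offset":[0,0,0.023],"roll":0.1,"hand":0.6},{"offset":[0,0,0.023],"roll":0.1,"hand":0.6},{"offset":[0,0,0],"roll":0,"hand":0.6}]'|c
python3 st.py
python3 -m creep '[{"offset":[0,0,0.023],"roll":0.1,"hand":0.6},{"offset":[0,0,0.023],"roll":0.1,"hand":0.6},{"offset":[0,0,0],"roll":0,"hand":0.6}]'|c
python3 st.py
```

```text
tool_pos: [574.5, 162.1, 119.6] wrist_force: [0.2, -0.1, 7.0] 
toolF [-0.21  0.11 -7.01] Mz [-0.073  0.016 -0.017] j6 1.006 z [574.52 162.07 119.64]
tool_pos: [574.5, 162.1, 119.0] wrist_force: [-0.4, -0.9, 7.1] 
toolF [-0.57 -0.76 -7.12] Mz [-0.058  0.068  0.002] j6 1.306 z [574.52 162.09 118.98]
tool_pos: [574.5, 162.1, 118.5] wrist_force: [0.5, -0.7, 6.9] 
toolF [-0.8   0.23 -6.91] Mz [-0.044  0.027 -0.027] j6 1.506 z [574.52 162.09 118.55]
```

```bash
c(){ grep -E "pos|wrist"|tr '\n' ' ';echo; }
python3 -m creep '[{"offset":[0,0,0.022],"roll":0.1,"hand":0.6},{"offset":[0,0,0.022],"roll":0.1,"hand":0.6},{"offset":[0,0,0],"roll":0,"hand":0.6}]'|c
python3 st.py
python3 -m creep '[{"offset":[0,0,0.022],"roll":0.1,"hand":0.6},{"offset":[0,0,0.022],"roll":0.1,"hand":0.6},{"offset":[0,0,0],"roll":0,"hand":0.6}]'|c
python3 st.py
python3 -m creep '[{"offset":[0,0,0.022],"roll":0.1,"hand":0.6},{"offset":[0,0,0],"roll":0,"hand":0.6}]'|c
python3 st.py
```

```text
tool_pos: [574.6, 162.1, 118.1] wrist_force: [-0.1, -0.6, 8.1] 
toolF [-0.6  -0.16 -8.08] Mz [ 0.009  0.086 -0.022] j6 1.706 z [574.56 162.1  118.14]
tool_pos: [574.5, 162.1, 117.7] wrist_force: [-0.2, -0.5, 8.6] 
toolF [-0.56 -0.18 -8.58] Mz [-0.014  0.061 -0.045] j6 1.906 z [574.53 162.1  117.69]
tool_pos: [574.6, 162.1, 117.5] wrist_force: [0.0, 0.6, 9.0] 
toolF [ 0.64 -0.08 -9.02] Mz [-0.017  0.102 -0.088] j6 2.006 z [574.57 162.12 117.53]
```

```bash
c(){ grep -E "pos|wrist"|tr '\n' ' ';echo; }
python3 -m creep '[{"offset":[0,0,0.017],"roll":0.08,"hand":0.6},{"offset":[0,0,0],"roll":0,"hand":0.6}]'|c
python3 st.py
python3 -m creep '[{"offset":[0,0,0.01],"roll":0.08,"hand":0.6},{"offset":[0,0,0],"roll":0,"hand":0.6}]'|c
python3 st.py
python3 -m creep '[{"offset":[0,0,0.005],"roll":0.08,"hand":0.6},{"offset":[0,0,0],"roll":0,"hand":0.6}]'|c
python3 st.py
```

```text
tool_pos: [574.6, 162.1, 117.5] wrist_force: [-0.0, -0.8, 11.4] 
toolF [ -0.79   0.17 -11.44] Mz [-0.052  0.097 -0.034] j6 2.085 z [574.61 162.15 117.46]
tool_pos: [574.7, 162.2, 117.4] wrist_force: [-0.5, -0.2, 9.6] 
toolF [-0.3  -0.42 -9.55] Mz [-0.035  0.122 -0.042] j6 2.165 z [574.7  162.17 117.44]
tool_pos: [574.8, 162.2, 117.4] wrist_force: [0.4, 1.0, 9.9] 
toolF [ 1.11  0.   -9.88] Mz [-0.03   0.011 -0.059] j6 2.245 z [574.81 162.19 117.44]
```

The rim has landed, with z steady at 117.44 mm. I keep turning without descending until it stops.

```bash
c(){ grep -E "wrist|opening"|tr '\n' ' ';echo; }
python3 -m creep '[{"offset":[0,0,0],"roll":0.08,"hand":0.6},{"offset":[0,0,0],"roll":0,"hand":0.6}]'|c
python3 st.py
python3 -m creep '[{"offset":[0,0,0],"roll":0.08,"hand":0.6},{"offset":[0,0,0],"roll":0,"hand":0.6}]'|c
python3 st.py
python3 -m creep '[{"offset":[0,0,0],"roll":0.08,"hand":0.6},{"offset":[0,0,0],"roll":0,"hand":0.6}]'|c
python3 st.py
```

```text
wrist_force: [1.7, 0.6, 8.8] opening: 46.0 
toolF [ 1.33  1.18 -8.83] Mz [ 0.069 -0.148 -0.105] j6 2.325 z [574.87 162.2  117.37]
wrist_force: [1.6, 0.8, 9.3] opening: 46.1 
toolF [ 1.52  0.99 -9.34] Mz [-0.009 -0.432 -0.189] j6 2.405 z [574.95 162.19 117.34]
wrist_force: [2.2, 0.1, 7.4] opening: 46.2 
toolF [ 1.41  1.76 -7.42] Mz [ 0.057 -0.532 -0.202] j6 2.485 z [575.04 162.21 117.35]
```

```bash
c(){ grep -E "wrist|opening"|tr '\n' ' ';echo; }
python3 -m creep '[{"offset":[0,0,0],"roll":0.06,"hand":0.6},{"offset":[0,0,0],"roll":0,"hand":0.6}]' 35|c
python3 st.py
python3 -m creep '[{"offset":[0,0,0],"roll":0.06,"hand":0.6},{"offset":[0,0,0],"roll":0,"hand":0.6}]'|c
python3 st.py
```

```text
wrist_force: [3.0, -1.0, 6.7] opening: 46.0 
toolF [ 1.13  2.98 -6.65] Mz [-0.02  -0.56  -0.005] j6 2.544 z [575.11 162.15 117.36]
wrist_force: [3.4, -0.0, 6.7] opening: 46.4 
toolF [ 2.36  2.51 -6.69] Mz [-0.052 -0.748  0.028] j6 2.604 z [575.14 162.11 117.36]
```

```bash
python3 -m creep '[{"offset":[0,0,0],"roll":0,"hand":0.6}]'>/dev/null; python3 st.py
python3 -m creep '[{"offset":[0,0,0],"roll":0.06,"hand":0.6},{"offset":[0,0,0],"roll":0,"hand":0.6}]'>/dev/null; python3 st.py
python3 -m creep '[{"offset":[0,0,0],"roll":0.06,"hand":0.6},{"offset":[0,0,0],"roll":0,"hand":0.6}]'>/dev/null; python3 st.py
python3 -m creep '[{"offset":[0,0,0],"roll":0,"hand":0.6}]'; python3 st.py
```

```text
toolF [ 2.58  3.   -6.63] Mz [-0.018 -0.644 -0.043] j6 2.602 z [575.12 162.13 117.33]
toolF [ 2.27  2.01 -7.69] Mz [-0.113 -0.768  0.032] j6 2.664 z [575.14 162.11 117.31]
toolF [ 3.41  2.23 -6.64] Mz [ 0.008 -0.776  0.022] j6 2.724 z [575.16 162.16 117.32]
time_s: 22.85
tool_pos: [575.1, 162.2, 117.3]
tool_rot: [0.0, 0.94, 0.34, 0.001]
wrist_force: [4.4, 0.4, 5.7]
opening: 46.4
finger_force: 35.2
toolF [ 3.62  2.54 -5.66] Mz [-0.011 -0.731  0.019] j6 2.722 z [575.14 162.15 117.3 ]
```

Tightness isn't clear from the moment reading and the wrist is near its limit. The thread holds the cap now, so I open, roll back, regrip harder and test again.

```bash
sed -i 's/print(/print("eff",s["effort"][[0,5]].round(3),/' st.py; python3 st.py
python3 -m creep '[{"offset":[0,0,0],"roll":0,"hand":0.3},{"offset":[0,0,0],"roll":0,"hand":0.1},{"offset":[0,0,0],"roll":-0.14,"hand":0.1},{"offset":[0,0,0],"roll":-0.14,"hand":0.1},{"offset":[0,0,0],"roll":-0.14,"hand":0.1},{"offset":[0,0,0],"roll":-0.14,"hand":0.1},{"offset":[0,0,0],"roll":-0.14,"hand":0.1},{"offset":[0,0,0],"roll":-0.14,"hand":0.1},{"offset":[0,0,0],"roll":-0.14,"hand":0.1},{"offset":[0,0,0],"roll":-0.14,"hand":0.1},{"offset":[0,0,0],"roll":-0.14,"hand":0.1},{"offset":[0,0,0],"roll":-0.14,"hand":0.1},{"offset":[0,0,0],"roll":-0.14,"hand":0.1},{"offset":[0,0,0],"roll":0,"hand":0.1}]' ; python3 st.py
python3 -m creep '[{"offset":[0,0,0],"roll":0,"hand":0.4},{"offset":[0,0,0],"roll":0,"hand":0.4},{"offset":[0,0,0],"roll":0,"hand":0.5},{"offset":[0,0,0],"roll":0,"hand":0.6},{"offset":[0,0,0],"roll":0,"hand":0.6},{"offset":[0,0,0],"roll":0,"hand":0.6}]' 50; python3 st.py
```

```text
eff [0.629 0.097] toolF [ 3.62  2.54 -5.66] Mz [-0.011 -0.731  0.019] j6 2.722 z [575.14 162.15 117.3 ]
time_s: 24.25
tool_pos: [573.9, 162.0, 116.4]
tool_rot: [-0.0, 0.439, 0.898, -0.0]
wrist_force: [0.0, -0.0, 0.1]
opening: 77.4
finger_force: 0.0
eff [ 3.000e-03 -3.525e+00] toolF [-0.02  0.01 -0.09] Mz [ 0.019  0.03  -0.015] j6 1.185 z [573.94 162.01 116.4 ]
time_s: 24.85
tool_pos: [574.7, 162.5, 117.2]
tool_rot: [0.0, 0.442, 0.897, 0.001]
wrist_force: [2.4, 4.4, 5.3]
opening: 45.9
finger_force: 50.7
eff [-1.975 -0.045] toolF [ 2.06  4.6  -5.31] Mz [ 0.879 -0.61  -0.07 ] j6 1.19 z [574.73 162.52 117.17]
```

```bash
python3 -m creep '[{"offset":[0.05,0.1,-0.06],"roll":0,"hand":0.6},{"offset":[0,0,0],"roll":0,"hand":0.6}]'>/dev/null; python3 st.py
python3 -m creep '[{"offset":[0,0,0],"roll":0.06,"hand":0.6},{"offset":[0,0,0],"roll":0,"hand":0.6}]'>/dev/null; python3 st.py
python3 -m creep '[{"offset":[0,0,0],"roll":0.06,"hand":0.6},{"offset":[0,0,0],"roll":0,"hand":0.6}]'>/dev/null; python3 st.py
python3 -m creep '[{"offset":[0,0,0],"roll":0.06,"hand":0.6},{"offset":[0,0,0],"roll":0,"hand":0.6}]'>/dev/null; python3 st.py
```

```text
eff [ 2.727e+00 -1.000e-03] toolF [-4.52 -0.81 -1.92] Mz [-0.65  -0.504 -0.018] j6 1.192 z [574.72 162.62 117.22]
eff [2.144 1.011] toolF [-3.66 -0.17 -1.42] Mz [-0.573 -0.51  -0.158] j6 1.253 z [574.73 162.83 117.25]
eff [2.173 0.909] toolF [-3.6   1.62 -0.39] Mz [-0.449 -0.724 -0.224] j6 1.311 z [574.86 162.95 117.3 ]
eff [2.796 0.813] toolF [-4.75  3.7   0.41] Mz [-0.58  -0.981 -0.231] j6 1.371 z [575.06 162.91 117.35]
```

Ambiguous again, so I'll release, retreat and read the eye's direction to see how far the cap has really turned.

```bash
python3 -m creep '[{"offset":[0,0,0],"roll":0,"hand":0.3},{"offset":[0,0,0],"roll":0,"hand":0},{"offset":[0,0,0],"roll":0,"hand":0},{"offset":[0,0,-2],"roll":0,"hand":0},{"offset":[0,0,-3],"roll":0,"hand":0},{"offset":[0,0,-3],"roll":0,"hand":0},{"offset":[0,0,-1],"roll":0,"hand":0},{"offset":[0,0,0],"roll":0,"hand":0}]'; python3 st.py; python3 -c "
from h import *
s,R=tool();print(R.round(3)); print(R.T@np.array([-190,160,0])/10)"
```

```text
time_s: 26.45
tool_pos: [575.4, 163.4, 208.6]
tool_rot: [0.001, 0.52, 0.854, 0.001]
wrist_force: [-0.2, -1.0, -0.3]
opening: 85.8
finger_force: 0.0
eff [-0.003 -0.009] toolF [-0.8  -0.68  0.34] Mz [ 0.016 -0.036 -0.02 ] j6 1.371 z [575.37 163.4  208.58]
[[-0.459  0.889  0.002]
 [ 0.889  0.459  0.001]
 [-0.     0.002 -1.   ]]
[22.93231552 -9.54505667 -0.0282523 ]
```

```bash
python3 -m creep '[{"offset":[3.8,-1.6,0],"roll":0,"hand":0},{"offset":[3.8,-1.6,0],"roll":0,"hand":0},{"offset":[3.8,-1.6,0],"roll":0,"hand":0},{"offset":[3.8,-1.6,0],"roll":0,"hand":0},{"offset":[3.8,-1.6,0],"roll":0,"hand":0},{"offset":[3.8,-1.6,0],"roll":0,"hand":0},{"offset":[0,0,0],"roll":0,"hand":0}]'|head -2
python3 - <<'E'
from h import *
import cv2
t=vision.capture("top");d=vision.capture("side");np.save("pics/top3.npy",t);np.save("pics/side3.npy",d)
o=np.hstack([cv2.resize(t[210:260,245:295],(400,400),interpolation=0),cv2.resize(d[270:320,272:322],(400,400),interpolation=0)])
cv2.imwrite("pics/c3.png",np.clip(o*1.8,0,255).astype(np.uint8)[:,:,::-1])
g=t.max(2)
for r in range(218,244): print(r,' '.join('%3d'%v for v in g[r,256:284]))
E
```

```text
time_s: 27.15
tool_pos: [381.3, 323.7, 206.0]
218 163 165 164 164 163 164 163 161 160 161 162 162 162 163 161 160 162 163 163 164 163 159 159 159 159 159 159 160
219 164 165 164 161 162 163 163 162 163 160 163 162 163 164 164 161 161 162 162 163 162 161 160 160 157 157 159 157
220 166 164 164 160 160 163 164 164 147 141 165 166 145 145 146 162 164 162 164 163 161 160 161 159 158 158 159 160
221 166 165 161 160 159 161 166 138 140 108 122 117  98 100  97 114 119 141 165 165 163 162 162 161 159 158 158 160
222 165 164 163 160 160 163 167 132 124  86  79  72  75  75  75  73  74  96 122 131 132 143 139 160 160 162 162 161
223 165 164 164 164 164 165 170 109  86  74  77  78  76  78  76  77  76  75  79  97 131 142 138 148 139 138 133 144
224 165 165 164 164 164 168 138  83  76  77  78  78  76  78  76  77  78  78  75  77 113 147 150 148 144 143 137 144
225 165 165 165 165 166 149  93  76  76  78  78  78  77  78  77  77  76  78  77  76  83 120 147 148 149 149 150 150
226 164 164 166 167 169 122  77  74  77  78  79  75  76  77  78  75  78  78  77  78  73 101 143 149 149 151 149 148
227 164 16
[... 1261 characters left out ...]
 146
238 165 168 161 131 104 134 100  76  73  72  73  75  73  73  74  74  71  73  74  75  74  74  71  73  73  70  74 123
239 165 166 169 141 130 153 102  87  72  72  73  75  76  74  74  74  74  76  74  74  74  72  72  71  72  69 109  96
240 166 166 170 130 144 154  89  93  74  70  74  73  74  75  77  77  75  74  74  73  73  72  72  72  70  74 141 102
241 166 167 172 143 148 153  93 100  83  74  72  72  72  72  72  73  72  72  72  73  71  72  71  70  69 116 111  92
242 166 169 172 134 147 151 137 106  94  76  73  71  72  73  73  72  73  74  72  72  71  71  73  70  81 132  90  75
243 166 170 173 128 147 149 152 141  93  91  78  71  71  70  71  70  71  71  73  71  71  72  76  88 126 104  80 117
```

View pics/c3.png

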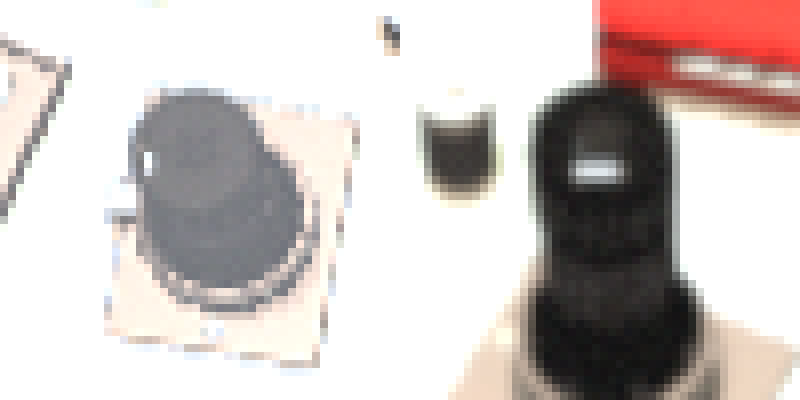

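```bash
python3 - <<'E'
from h import *
for n,c,e,z in(("init",(269,228.4),(273.3,223.3),162),("now",(269.1,229.6),(263.05,230.0),149)):
  a=onz("top",*c,z);b=onz("top",*e,z+4.5);d=(b-a)[:2];print(n,a,d,np.hypot(*d),np.degrees(np.arctan2(d[1],d[0])))
# side now
a=onz("side",297.2,287.2,149); b=onz("side",272+596/8-50,270+170/8,153.5);d=(b-a)[:2];print(a,d,np.degrees(np.arctan2(d[1],d[0])))
E
```

```text
init [572.00720547 160.16756241 162.        ] [ 13.73823032 -12.37124423] 18.487472947944255 -42.00296203699786
now [571.19571998 161.11040023 149.        ] [-2.02011425 16.73677403] 16.858246250995713 96.88225931437363
[575.46083842 165.81306896 149.        ] [-3.42608395 15.15994371] 102.73467903997715
```

The top view shows the eye at (263,230) with the disc centred at (269.1,229.6), so its azimuth is about 97–103°. That is a net clockwise turn of roughly 220°. To test tightness I regrip well centred at 30 N, turn on, and compare the eye before and after.

```bash
python3 -m creep '[{"offset":[-3.87,1.63,0],"roll":0,"hand":0},{"offset":[-3.87,1.63,0],"roll":0,"hand":0},{"offset":[-3.87,1.63,0],"roll":0,"hand":0},{"offset":[-3.87,1.63,0],"roll":0,"hand":0},{"offset":[-3.87,1.63,0],"roll":0,"hand":0},{"offset":[-3.87,1.63,0],"roll":0,"hand":0},{"offset":[0,0,0],"roll":0,"hand":0},{"offset":[0,0,0],"roll":0,"hand":0}]' 30|head -2; python3 -c "
from h import *
s,R=tool();print(R.T@(np.array([574.5,162.1,118])-s['tool_pos'])/10)"
```

```text
time_s: 28.05
tool_pos: [578.8, 158.3, 206.0]
[ 0.53333731 -0.19703082  8.80094384]
```

```bash
python3 -m creep '[{"offset":[0.53,-0.2,1.5],"roll":0,"hand":0},{"offset":[0,0,2],"roll":0,"hand":0},{"offset":[0,0,2],"roll":0,"hand":0},{"offset":[0,0,2],"roll":0,"hand":0},{"offset":[0,0,1.3],"roll":0,"hand":0},{"offset":[0,0,0],"roll":0,"hand":0.3},{"offset":[0,0,0],"roll":0,"hand":0.4},{"offset":[0,0,0],"roll":0,"hand":0.4},{"offset":[0,0,0],"roll":0,"hand":0.4}]' 30; python3 st.py
python3 -m creep '[{"offset":[0,0,0],"roll":0,"hand":0.5},{"offset":[0,0,0],"roll":0,"hand":0.6},{"offset":[0,0,0],"roll":0,"hand":0.6}]' 30|tail -2; python3 st.py
```

```text
time_s: 28.95
tool_pos: [574.6, 164.2, 120.3]
tool_rot: [0.0, 0.52, 0.854, 0.001]
wrist_force: [-0.4, -0.5, 1.0]
opening: 51.2
finger_force: 0.0
eff [ 0.047 -0.   ] toolF [-0.29 -0.54 -0.99] Mz [-0.012  0.004 -0.009] j6 1.373 z [574.55 164.17 120.28]
opening: 46.5
finger_force: 29.7
eff [-0.105 -0.005] toolF [-0.26 -0.6  -6.11] Mz [-0.043  0.269 -0.025] j6 1.373 z [574.51 164.15 120.24]
```

```bash
python3 -m creep '[{"offset":[0,0,0],"roll":0,"hand":0.35},{"offset":[0,0,0],"roll":0,"hand":0.35},{"offset":[-0.18,0.08,0],"roll":0,"hand":0.35},{"offset":[0,0,0],"roll":0,"hand":0.4},{"offset":[0,0,0],"roll":0,"hand":0.6},{"offset":[0,0,0],"roll":0,"hand":0.6},{"offset":[0,0,0],"roll":0,"hand":0.6}]' 30|tail -2; python3 st.py
python3 -m creep '[{"offset":[0,0,0],"roll":0.06,"hand":0.6},{"offset":[0,0,0],"roll":0,"hand":0.6}]'>/dev/null; python3 st.py
python3 -m creep '[{"offset":[0,0,0],"roll":0.06,"hand":0.6},{"offset":[0,0,0],"roll":0,"hand":0.6}]'>/dev/null; python3 st.py
python3 -m creep '[{"offset":[0,0,0],"roll":0.06,"hand":0.6},{"offset":[0,0,0],"roll":0,"hand":0.6}]'>/dev/null; python3 st.py
python3 -m creep '[{"offset":[0,0,0],"roll":0.06,"hand":0.6},{"offset":[0,0,0],"roll":0,"hand":0.6}]'>/dev/null; python3 st.py
```

```text
opening: 46.2
finger_force: 30.0
eff [ 1.264 -0.026] toolF [-1.14 -4.08 -5.61] Mz [-0.69   0.732 -0.043] j6 1.37 z [575.46 162.51 119.51]
eff [2.62 1.23] toolF [-3.54 -3.36 -5.15] Mz [-1.05   0.445  0.115] j6 1.432 z [575.63 162.24 119.51]
eff [0.803 1.49 ] toolF [-3.08 -2.85 -4.72] Mz [-0.591  0.583  0.183] j6 1.491 z [575.55 162.64 119.47]
eff [0.148 1.687] toolF [-0.28 -4.19 -4.68] Mz [-0.378  0.599  0.378] j6 1.55 z [575.55 162.79 119.42]
eff [-1.019  1.184] toolF [ 1.79 -3.5  -3.75] Mz [ 0.177  0.65  -0.052] j6 1.609 z [575.52 163.07 119.38]
```

The torque built to +0.38 N m and then the pads slipped, so the cap has stopped dead. I let go, retreat, and check the eye and the height.

```bash
python3 -m creep '[{"offset":[0,0,0],"roll":0,"hand":0.3},{"offset":[0,0,0],"roll":0,"hand":0},{"offset":[0,0,0],"roll":0,"hand":0},{"offset":[0,0,-2],"roll":0,"hand":0},{"offset":[0,0,-3],"roll":0,"hand":0},{"offset":[0,0,-3],"roll":0,"hand":0},{"offset":[0,0,-1],"roll":0,"hand":0},{"offset":[3.8,-1,0],"roll":0,"hand":0},{"offset":[3.8,-1,0],"roll":0,"hand":0},{"offset":[3.8,-1,0],"roll":0,"hand":0},{"offset":[3.8,-1,0],"roll":0,"hand":0},{"offset":[3.8,-1,0],"roll":0,"hand":0},{"offset":[3.8,-1,0],"roll":0,"hand":0},{"offset":[0,0,0],"roll":0,"hand":0},{"offset":[0,0,0],"roll":0,"hand":0}]'
python3 - <<'E'
from h import *
import cv2
t=vision.capture("top");d=vision.capture("side");np.save("pics/top4.npy",t);np.save("pics/side4.npy",d)
d3=np.load("pics/side3.npy");t0=np.load("pics/top0.npy")
f=lambda a:cv2.resize(a,(400,300),interpolation=0)
o=np.vstack([np.hstack([f(np.load("pics/top3.npy")[212:250,243:294]),f(t[212:250,243:294])]),np.hstack([f(d3[274:312,272:323]),f(d[274:312,272:323])])])
cv2.imwrite("pics/c4.png",np.clip(o*1.8,0,255).astype(np.uint8)[:,:,::-1])
for nm,im in(("3",d3),("4",d)):
  g=im[280:300,286:309].max(2).astype(float);m=(g>60);m[:, :4]=0;m[:,-5:]=0;m[:6]=0;ys,xs=np.nonzero(m);w=g[m]
  if len(w):print("side",nm,286+(xs*w).sum()/w.sum(),280+(ys*w).sum()/w.sum(),len(w))
for nm in("3","4"):
  g=np.load(f"pics/top{nm}.npy")[222:238,262:276].max(2).astype(float);yy,xx=np.mgrid[222:238,262:276];m=(g>83)&(np.hypot(xx-269.1,yy-229.6)<7.5);w=g[m]-75
  print("top",nm,(xx[m]*w).sum()/w.sum(),(yy[m]*w).sum()/w.sum(),m.sum())
E
```

```text
time_s: 32.25
tool_pos: [463.5, 370.9, 208.8]
tool_rot: [0.0, 0.618, 0.786, -0.0]
wrist_force: [1.2, -0.2, -0.3]
opening: 85.2
finger_force: 0.0
side 3 296.14483554529716 290.9134448932487 18
top 3 263.09124087591243 229.82116788321167 7
top 4 262.9625468164794 229.94007490636704 8
```

View pics/c4.png

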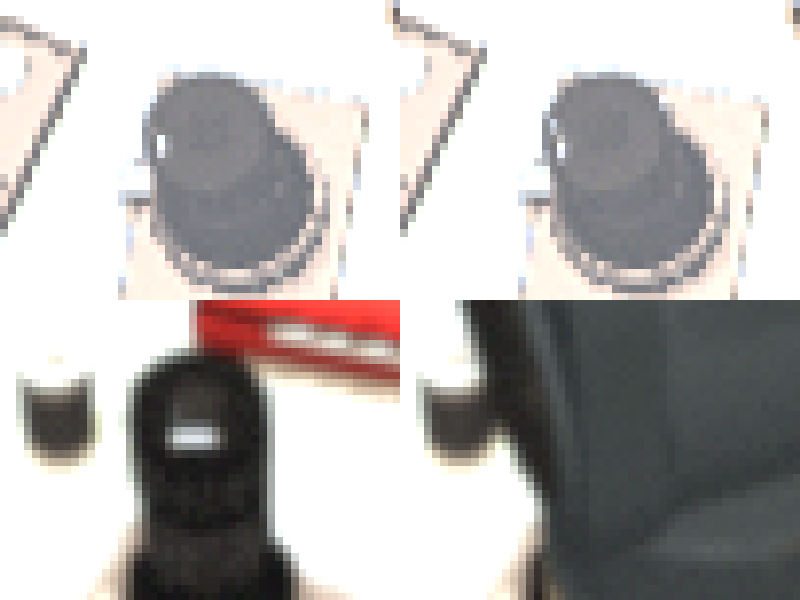

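The eye is in the same place in both top views, (263.1,229.8) and then (263.0,229.9), although the fingers turned a further 14° at up to 0.38 N m. The cap is tight. It came down 13 mm, so it is home, and the gripper is clear.

```bash
python3 -c "
from bench import job
print(job.close_job())"
```

```text
the job is handed in; nothing more can be done
None
```

The cap was turned back until its thread dropped in, then screwed down 13 mm onto the shoulder until it stopped dead (0.38 N m) and released, with the job handed in after about 32 s; pressing on the thread briefly came near the 5 N mark, and I did not check the other items on the shelf one by one.

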